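Set the hanging planter down in its drip saucer

ROBOT

A 7-joint arm with a two-finger parallel gripper is mounted at the origin on the work surface. World frame = base frame: x ahead of the robot, y to its left, z up, the work surface at z = 0. Lengths are in m, angles in rad, forces in N, time in s.
With the tool pointing down it reaches from about 0.4 to 0.925 m from the base axis. Payload 4.1 kg.
Tool frame: the origin (TCP) lies on the mounting face of the last link; the fingertips stand 173 mm ahead of it and the grasp point (between the pads) lies 155 mm ahead of it; z points along the fingers, y is the line along which they close (so a half turn about z gives the same grasp; the last joint's range is limited). The gripper opens to 85 mm and grips with 20 to 120 N. Pads are 22 mm wide; open, the fingers measure 114 mm over their backs; the gripper's body (76 mm by 85 mm) begins 54 mm behind the grasp point. The pads swing forward as they close: fully open they stand 13 mm farther back than shut.
Start: joints at [-0.099, 0.398, 0.045, 1.537, -0.019, 1.207, -0.051], TCP at [0.65, 0, 0.405] pointing down, gripper open.
Joint ranges: [-2.82, 2.82], [-0.49, 2.23], [-1.37, 1.46], [0, 2.46], [-1.36, 4.5], [0.23, 2], [-2.94, 2.94]. Speed limits (rad/s): [2.57, 2.57, 3.14, 3.14, 3.14, 3.14, 3.14].

INTERFACE

Orientations are given as a unit quaternion [x, y, z, w].
In Python, from bench import ctrl, cams gives the robot as it stands. The module is installed in compiled form; this text tells all that it offers.
- The arm moves only by the shell command python3 -m creep 'ROWS' [OPENING] [FORCE]. ROWS is JSON, a list of rows, each a list of 6 numbers: the shift along the tool's x, y, z in mm, then the turn, a rotation vector about the tool's x, y, z in rad. A call has exactly 5 rows; each row is the pose to reach, as a shift and turn from the pose commanded when the call began, along the tool's axes at that moment; what a row does not reach only later rows make up. A row lasts 1/8 s, in which the tool goes at most 62.5 mm and 10.7 degrees, less where a joint would pass 70% of its speed; a pose out of reach is approached as far as the arm can. A call with a gripper value outside its range is refused whole. OPENING is the gripper command: -1 is fully open, 1 is shut, values between are in proportion, set as the call begins (- or left out, the last holds). The fingers move at their own pace and stop on an object; FORCE is the grip in N (left out, the last holds). Time passes only in rows, so rows that repeat a pose let the fingers close, or fill a call up. It gives the time, the measured TCP pose, the force, the opening and the grip force at its end, in the units of the state.
- ctrl.get_obs(): the state, without advancing time (a new reading comes with each control period).
- cams.read_camera(name): name is "scene" or "side" or "wrist"; returns the picture (384x512x3 uint8, red, green, blue); there is no depth.
- cams.calibration(name): a dict with "fovy" (degrees; the focal length in pixels is half the picture's height over the tangent of half this angle, whatever the lens; pixels are square), "cx", "cy" (the principal point, pixels), "dist_coeffs" ([k1, k2, p1, p2, k3] as OpenCV has them; the pictures are not rectified), "R" (3x3) and "t" (3): a world point X has camera coordinates R X + t. Camera axes: x right, y down, z forward; pixel columns grow to the right and rows downward; lengths in m; the calibration is good to about 2 mm. A picture is of the moment at which its call begins: read the wrist's pose just before it. calibration takes no time and is no camera call; for the wrist camera it gives the pose at the moment of the call.
- ctrl.close_job(): hands the job in; it is judged then, once.
The state is a dict: "t": time; "joint_pos": joint angles; "joint_velocities": joint speeds; "tau": joint torques, N m; "eef_pos": TCP position; "ee_rot": TCP orientation; "contact_force": force on the tool from outside, world axes, zero at the start; "ft_torque": the same for the moment, N m; "finger_gap": finger opening in m; "grip_force": force on a finger pad.
Only numpy, scipy, OpenCV 4.12 (cv2) and the standard library are available. Lean on these libraries where they do the work, as an engineer would, in place of code of your own. Each camera call takes 0.05 s, during which the arm holds its last target. There are 200 camera calls.

TASK

First put the terracotta saucer that fits the planter's foot (one is too small, one too big) flat on the empty cork mat on the ware board, wholly on the mat, and let go of it. Then lift the handled planter off the banding wheel, keep it upright, and set it down gently in that saucer, its foot flat on the saucer's floor. Leave everything else where it stands.

Things in the scene. Friction and masses are not known exactly. Their poses are not given: they have to be found in the camera images.
- planter: terracotta planter, 0.5 kg, with a rigid arched handle. Pot: foot 88 mm and rim 114 mm across, 80 mm high. The arch spans the mouth in the body's x-z plane; its top is a level bar 68 mm long (x), 16 mm wide (y), 12 mm thick, 138 to 150 mm above the foot, centred; 10 x 16 mm legs slope from its ends to the rim. Origin: centre of the foot's underside, z up. Starts on the banding wheel.
- stand: banding wheel (low turntable, does not turn here), fixed: round aluminium head 170 mm across, its top 60 mm above the table, on a dark iron foot. Origin: centre of its underside on the table.
- saucer_small: terracotta saucer, 94 mm across outside, 78 mm inside; upright rim 8 mm thick, 26 mm high over the table, floor 6 mm thick. Origin: centre of its underside. Too small for the planter's foot.
- saucer_medium: terracotta saucer, 120 mm across outside, 104 mm inside; upright rim 8 mm thick, 26 mm high over the table, floor 6 mm thick. Origin: centre of its underside, z up. The one that fits the planter's foot, with 8 mm of play all round. About 0.22 kg.
- saucer_large: terracotta saucer, 144 mm across outside, 128 mm inside; upright rim 8 mm thick, 26 mm high over the table, floor 6 mm thick. Origin: centre of its underside. Too big for the planter's foot.
- board: plywood ware board lying on the table, fixed, 370 mm (its x) x 180 mm (its y) x 12 mm thick. Origin: centre of its underside. It has two places, 90 mm either side of its centre along its x: one holds the cork mat, the other the vase.
- mat: square cork mat, 160 mm x 160 mm x 3 mm, fixed on the ware board; its top is 15 mm above the table. Origin: centre of its underside (12 mm above the table); x and y along its edges.
- brush_cup: bystander among the saucers: white cup 66 mm across and 85 mm high with brush handles up to 140 mm high, leaning at most to 35 mm from its axis. Origin: centre of its underside.
- vase: bystander on the ware board's other place: closed terracotta vase, 108 mm across at most, 175 mm high. Origin: centre of its underside.
- glaze_bottle: bystander beside the banding wheel, farther from the robot: white bottle 66 mm across, 170 mm high. Origin: centre of its underside.
- glaze_jar: bystander beside the banding wheel, nearer the robot: grey jar 72 mm across, 90 mm high. Origin: centre of its underside.
- mug: bystander at the back: blue mug 76 mm across, 85 mm high, handle at its +y. Origin: centre of its underside.
Not all that is in view belongs to the job. Leave any white or yellow look-alike of the saucer_medium alone.

How it is judged:
By the outcome, as a careful person would: the job done as asked, in the order asked, and still so for the second after the job is handed in, with the robot touching nothing.
It also fails if it takes over 64 s, if anything falls off the work surface, if the arm or the gripper's body presses on something with over 40 N, if the wrist force passes 120 N, or if a joint passes its speed limit or range.

## Working session

There is one attempt and no reset: what is moved stays moved. The work goes in short steps, Python scripts to look and compute and a shell command to move; the robot and the scene stay as the last step left them, time stands still between calls to the robot, and variables do not carry over. Pictures are saved under pics/ and viewed, at most 10 in all, crops included, and the job is handed in when it is done.

```bash
mkdir -p pics; python3 - <<'E'
from bench import ctrl,cams
import cv2,numpy as np
o=ctrl.get_obs(); print(o['t'],o['eef_pos'],o['ee_rot'],o['finger_gap'],o['contact_force'])
for n in ['scene','side']:
    im=cams.read_camera(n); cv2.imwrite(f'pics/{n}0.png',cv2.resize(im[:,:,::-1],(800,600),interpolation=cv2.INTER_CUBIC))
    np.save(f'{n}0.npy',im); c=cams.calibration(n); print(n,c)
E
```

```text
0.0 [6.49697268e-01 5.50558188e-05 4.03676346e-01] [ 7.07075159e-01  7.07137749e-01 -7.08486410e-04 -6.48853666e-04] 0.08506152141864541 [ 0.38699637 -0.27152545  0.0904664 ]
scene {'fovy': 46.877550092583945, 'cx': 262.58033518317035, 'cy': 184.16182186062167, 'dist_coeffs': array([0.04370377, 0.        , 0.        , 0.        , 0.        ]), 'R': array([[ 0.53241591,  0.84623237,  0.02059306],
       [ 0.52502697, -0.31104777, -0.79220955],
       [-0.66398794,  0.43259688, -0.6099016 ]]), 't': array([-0.27308835, -0.18764459,  1.55098671])}
side {'fovy': 52.91940986476954, 'cx': 256.59133633739435, 'cy': 194.80193364995176, 'dist_coeffs': array([-0.11289344,  0.        ,  0.        ,  0.        ,  0.        ]), 'R': array([[ 0.97841972, -0.20661721,  0.00204662],
       [-0.13486541, -0.64608609, -0.751255  ],
       [ 0.1565445 ,  0.73476669, -0.66000889]]), 't': array([-0.49559818,  0.14435281,  0.9793487 ])}
```

View pics/scene0.png

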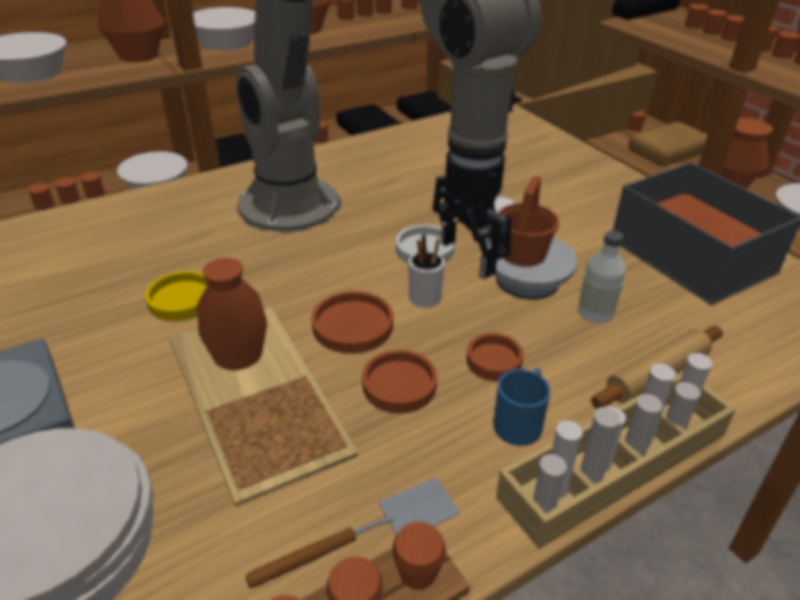

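View pics/side0.png

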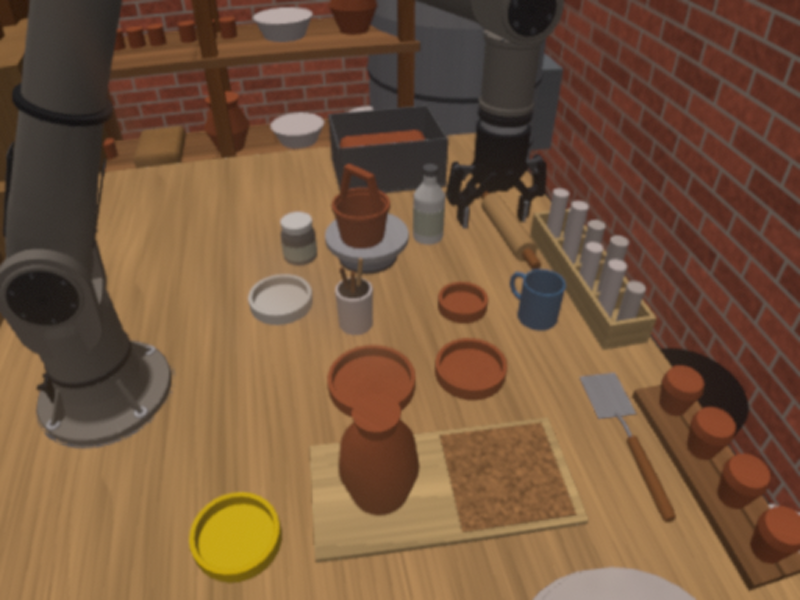

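Scene view: the terracotta saucers are at (352,320) large, (399,380) medium and (494,356) small. The look-alikes are yellow (180,295) and white (425,243). In the side view the saucers are large (371,380), medium (471,367) and small (463,301), with the planter at (360,215) and the mat centre at (508,475). I choose the medium by its size and will check it in a crop.

```bash
cat > h.py <<'E'
import numpy as np,cv2
from bench import ctrl,cams
def K(c):
    f=192/np.tan(np.radians(c['fovy']/2)); return np.array([[f,0,c['cx']],[0,f,c['cy']],[0,0,1.]])
def plane(c,px,z):
    "native pixels -> world points on height z"
    u=cv2.undistortPoints(np.array(px,float).reshape(-1,1,2),K(c),c['dist_coeffs']).reshape(-1,2)
    d=np.c_[u,np.ones(len(u))]@c['R']; o=-c['R'].T@c['t']
    return o+d*((z-o[2])/d[:,2])[:,None]
def proj(c,X):
    return cv2.projectPoints(np.array(X,float).reshape(-1,1,3),cv2.Rodrigues(c['R'])[0],c['t'],K(c),c['dist_coeffs'])[0].reshape(-1,2)
def circ(x,y,z,r,n=72):
    a=np.linspace(0,2*np.pi,n,endpoint=False); return np.c_[x+r*np.cos(a),y+r*np.sin(a),0*a+z]
E
python3 - <<'E'
from h import *
s=1.5625
S=cams.calibration('side');C=cams.calibration('scene')
for nm,c,px,z in [('side large/med/small c',S,[(371,374),(471,362),(463,297)],.026),('scene l/m/s',C,[(352,315),(399,374),(494,352)],.026),
 ('side mat',S,[(441,434),(544,423),(577,515),(464,530)],.015),('scene mat',C,[(207,413),(303,378),(350,446),(242,488)],.015),
 ('side bar ends',S,[(343,171),(374,176)],.21),('scene bar',C,[(533,180)],.21),('scene head',C,[(536,258)],.06),('side head',S,[(367,237)],.06),
 ('cup side',S,[(355,290)],.085),('bottle',S,[(430,172)],.17),('jar',S,[(297,222)],.09),('vase',S,[(376,410)],.175)]:
    print(nm,plane(c,np.array(px)/s,z).round(3)[:,:2].tolist())
A=np.load('side0.npy');B=np.load('scene0.npy')
def crop(im,u,v,w=100,h=75):
    x=int(u/s-w/2);y=int(v/s-h/2);print('crop',x,y);return cv2.resize(im[y:y+h,x:x+w,::-1],(400,300),interpolation=cv2.INTER_CUBIC)
cv2.imwrite('pics/c1.png',np.vstack([np.hstack([crop(A,460,340),crop(A,362,215)]),np.hstack([crop(B,400,375),crop(B,530,230)])]))
E
```

```text
side large/med/small c [[0.441, -0.074], [0.608, -0.082], [0.642, 0.081]]
scene l/m/s [[0.442, -0.076], [0.608, -0.082], [0.645, 0.079]]
side mat [[0.525, -0.205], [0.685, -0.219], [0.671, -0.377], [0.515, -0.363]]
scene mat [[0.521, -0.364], [0.528, -0.211], [0.687, -0.212], [0.674, -0.369]]
side bar ends [[0.453, 0.267], [0.506, 0.236]]
scene bar [[0.474, 0.276]]
scene head [[0.508, 0.28]]
side head [[0.492, 0.26]]
cup side [[0.44, 0.071]]
bottle [[0.628, 0.3]]
jar [[0.358, 0.298]]
vase [[0.419, -0.267]]
crop 244 180
crop 181 100
crop 206 202
crop 289 109
```

View pics/c1.png

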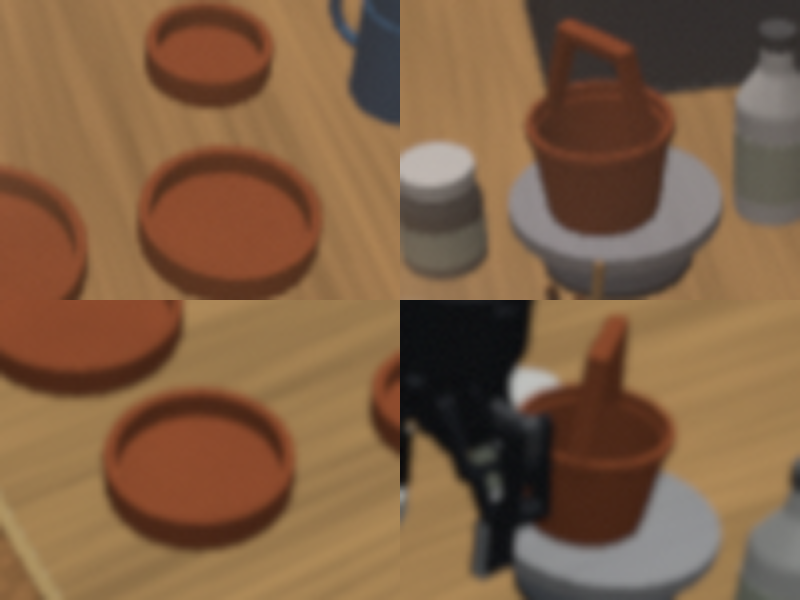

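Crop check: the medium saucer's rim spans (138..321, 147..283) in the top-left tile. It is clearly larger than the small one at (209,50) and smaller than the large one at the left. The planter's bar runs from (565,22) to (632,48) in the top-right tile. Next I fit circles of known radius to the rims.

```bash
python3 - <<'E'
from h import *
from scipy.optimize import least_squares
S=cams.calibration('side');C=cams.calibration('scene')
n=lambda p,o:(np.array(p,float)+.5)/4-.5+np.array(o)
def fit(obs,z,r=None):
    P=np.vstack([plane(c,p,z)[:,:2] for c,p in obs])
    f=lambda q:np.hypot(P[:,0]-q[0],P[:,1]-q[1])-(r or q[2])
    s=least_squares(f,[*P.mean(0),.05]); print(s.x.round(4),(s.fun*1e3).round(1))
ms=n([(138,218),(321,222),(230,147)],(244,180)); mc=n([(104,163),(295,165),(198,88)],(206,202))
fit([(S,ms)],.026,.06);fit([(C,mc)],.026,.06);fit([(S,ms),(C,mc)],.026)
ps=n([(127,125),(274,125),(203,81),(203,161)],(181,100)); pc=n([(274,137),(196,168),(268,152)],(289,109))
fit([(S,ps)],.14);fit([(S,ps),(C,pc)],.14,.057)
hs=n([(109,198),(321,198),(200,258)],(181,100));hc=n([(320,230),(260,283),(300,190)],(289,109))
fit([(S,hs),(C,hc)],.06,.085)
b=plane(S,n([(166,22),(231,48)],(181,100)),.208)
print('bar',b.round(4),b.mean(0),np.degrees(np.arctan2(*(b[1]-b[0])[[1,0]])))
m=np.vstack([plane(S,np.array([(441,434),(544,423),(577,515),(464,530)])/1.5625,.015),plane(C,np.array([(207,413),(303,378),(350,446),(242,488)])/1.5625,.015)]);print('mat',m.mean(0))
E
echo; cat /dev/null
```

```text
[ 0.6057 -0.0843  0.05  ] [-0.6 -0.6 -0.2]
[ 0.6107 -0.0827  0.05  ] [-0.8 -0.8 -0.2]
[ 0.6077 -0.0823  0.0589] [ 2.3 -0.5 -1.4 -0.5  2.1 -1.9]
[0.4829 0.2641 0.0563] [-0.6 -0.7  0.6  0.7]
[0.484  0.2642 0.05  ] [-0.2 -2.4 -0.6  0.3 -0.3  0.7  1.9]
[0.4933 0.2796 0.05  ] [-1.  -0.7 -0.4 -1.3  0.4  0.6]
bar [[0.4643 0.2946 0.208 ]
 [0.5046 0.246  0.208 ]] [0.48441796 0.27028012 0.208     ] -50.31646486709011
mat [ 0.6005944  -0.28991276  0.015     ]
```

```bash
python3 -m creep '[[-20,4,30,0,0,0],[-40,8,60,0,0,0],[-60,12,90,0,0,0],[-82,14,120,0,0,0],[-82,14,120,0,0,0]]' 0.0 60
python3 - <<'E'
from h import *
o=ctrl.get_obs();c=cams.calibration('wrist');im=cams.read_camera('wrist');print(o['eef_pos'],o['finger_gap'])
np.save('w1.npy',im);print(c['fovy'],-c['R'].T@c['t'])
im=im[:,:,::-1].copy()
for X in (circ(.608,-.082,.026,.06),circ(.608,-.082,.026,.052)):
    for p in proj(c,X): cv2.circle(im,tuple(int(round(v)) for v in p),1,(0,255,0),-1)
cv2.imwrite('pics/w1.png',cv2.resize(im,(800,600)))
E
```

```text
t: 0.72
eef_pos: [0.6624, -0.0843, 0.2816]
ee_rot: [0.708, 0.706, -0.003, -0.002]
contact_force: [-0.8, -0.0, -0.2]
finger_gap: 0.0423
grip_force: 0.0
[ 0.66243473 -0.08428259  0.28155341] 0.04225357709190162
71.73162544862814 [0.66251322 0.00126771 0.24971862]
```

View pics/w1.png

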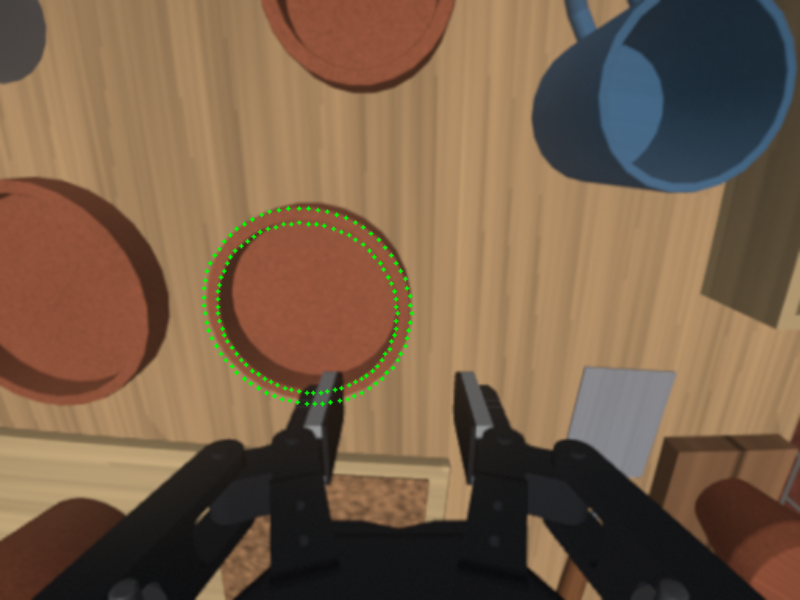

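The overlay at (.608,-.082) matches the rim (pixels 204..412 × 207..404) to about 1–2 mm, so I descend over the +x rim.

```bash
python3 -m creep '[[0,0,20,0,0,0],[0,0,45,0,0,0],[0,0,70,0,0,0],[0,0,88,0,0,0],[0,0,88,0,0,0]]' 0.0 60; python3 -m creep '[[0,0,0,0,0,0],[0,0,0,0,0,0],[0,0,0,0,0,0],[0,0,0,0,0,0],[0,0,0,0,0,0]]'
python3 - <<'E'
from h import *
im=cams.read_camera('wrist')[:,:,::-1];cv2.imwrite('pics/w2.png',cv2.resize(im[150:384,100:412],(800,600)))
E
```

```text
t: 1.4
eef_pos: [0.6635, -0.081, 0.1953]
ee_rot: [0.707, 0.708, -0.001, -0.001]
contact_force: [-0.2, 0.2, -0.4]
finger_gap: 0.0427
grip_force: 0.0
t: 2.02
eef_pos: [0.6641, -0.082, 0.1969]
ee_rot: [0.707, 0.707, 0.0, 0.0]
contact_force: [-0.2, 0.4, 0.6]
finger_gap: 0.0425
grip_force: 0.0
```

View pics/w2.png

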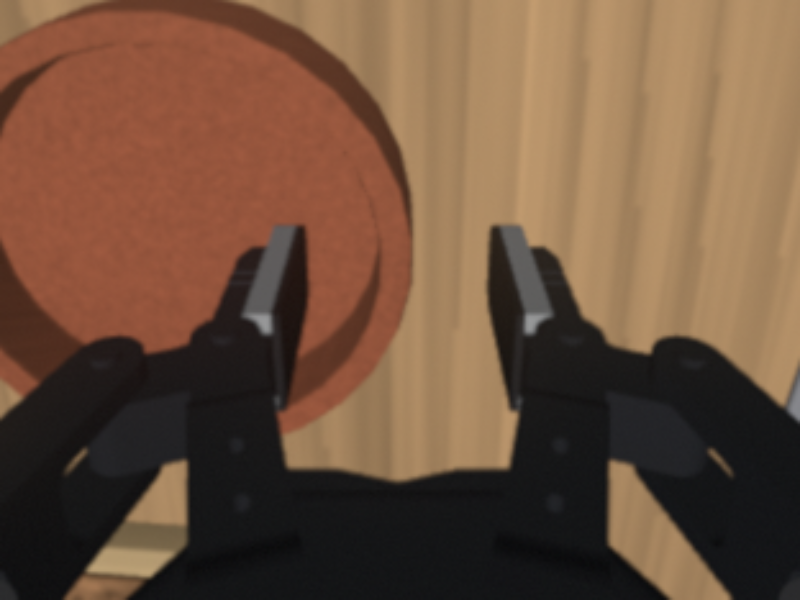

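The fingers (pads at x≈285 and 510) straddle the rim at x≈395 and are centred. I lower 13 mm, close and lift a little.

```bash
python3 -m creep '[[0,0,6,0,0,0],[0,0,13,0,0,0],[0,0,13,0,0,0],[0,0,13,0,0,0],[0,0,13,0,0,0]]' 
python3 -m creep '[[0,0,0,0,0,0],[0,0,0,0,0,0],[0,0,0,0,0,0],[0,0,0,0,0,0],[0,0,0,0,0,0]]' 1 60
python3 -m creep '[[0,0,0,0,0,0],[0,0,0,0,0,0],[0,0,0,0,0,0],[0,0,0,0,0,0],[0,0,0,0,0,0]]' 1 60
```

```text
t: 2.7
eef_pos: [0.6642, -0.082, 0.184]
ee_rot: [0.707, 0.707, 0.0, 0.0]
contact_force: [0.4, -0.4, 0.2]
finger_gap: 0.0426
grip_force: 0.0
t: 3.32
eef_pos: [0.6642, -0.082, 0.184]
ee_rot: [0.707, 0.707, 0.0, 0.0]
contact_force: [-0.4, -0.1, 1.6]
finger_gap: 0.0063
grip_force: 61.6
t: 3.95
eef_pos: [0.6642, -0.0821, 0.1841]
ee_rot: [0.707, 0.707, 0.0, 0.0]
contact_force: [-0.4, -1.0, 5.0]
finger_gap: 0.0061
grip_force: 61.9
```

```bash
python3 -m creep '[[0,0,-8,0,0,0],[0,0,-20,0,0,0],[0,0,-35,0,0,0],[0,0,-50,0,0,0],[0,0,-60,0,0,0]]'
python3 -m creep '[[-10,0,0,0,0,0],[-30,-1,0,0,0,0],[-55,-2,0,0,0,0],[-80,-3,0,0,0,0],[-105,-4,0,0,0,0]]' 
python3 -m creep '[[-25,-1,0,0,0,0],[-50,-2,0,0,0,0],[-75,-3,0,0,0,0],[-95,-3,0,0,0,0],[-103,-3,0,0,0,0]]' 
python3 -m creep '[[0,0,3,0,0,0],[0,0,8,0,0,0],[0,0,14,0,0,0],[0,0,20,0,0,0],[0,0,20,0,0,0]]' 
python3 - <<'E'
from h import *
im=cams.read_camera('side');c=cams.calibration('side');print(ctrl.get_obs()['eef_pos'])
B=cams.read_camera('scene')
f=lambda a,x,y:cv2.resize(a[y:y+150,x:x+100,::-1],(400,600),interpolation=cv2.INTER_CUBIC)
cv2.imwrite('pics/p1.png',np.hstack([f(im,280,220),f(B,130,190)]))
E
```

```text
t: 4.58
eef_pos: [0.6644, -0.0821, 0.2455]
ee_rot: [0.707, 0.707, 0.001, 0.001]
contact_force: [0.1, -0.3, -1.9]
finger_gap: 0.0064
grip_force: 61.1
t: 5.2
eef_pos: [0.6591, -0.19, 0.2428]
ee_rot: [0.708, 0.706, -0.001, -0.0]
contact_force: [-0.2, -0.9, -2.0]
finger_gap: 0.0065
grip_force: 61.0
t: 5.82
eef_pos: [0.6567, -0.2921, 0.2437]
ee_rot: [0.708, 0.706, -0.0, 0.0]
contact_force: [0.3, -0.1, -1.8]
finger_gap: 0.0062
grip_force: 61.0
t: 6.45
eef_pos: [0.6568, -0.2895, 0.2228]
ee_rot: [0.707, 0.707, -0.0, -0.001]
contact_force: [-0.9, 0.2, -2.1]
finger_gap: 0.0064
grip_force: 61.0
[ 0.65694593 -0.28977564  0.22327252]
```

View pics/p1.png

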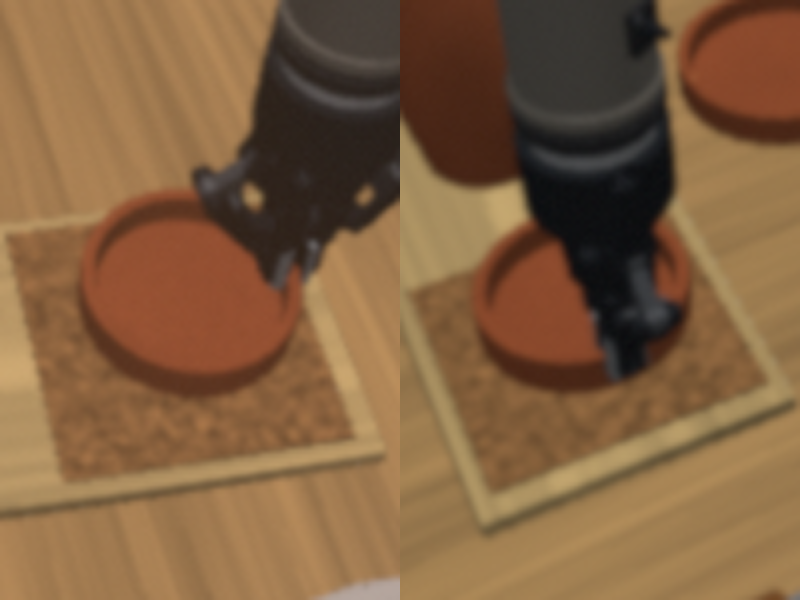

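The saucer is held level over the mat: in the left tile the rim centre is about (190,285), and the parallax is explained by its height. I lower it.

```bash
python3 -m creep '[[0,0,5,0,0,0],[0,0,11,0,0,0],[0,0,17,0,0,0],[0,0,21,0,0,0],[0,0,21,0,0,0]]'
python3 -m creep '[[0,0,1,0,0,0],[0,0,1.5,0,0,0],[0,0,2,0,0,0],[0,0,2.5,0,0,0],[0,0,2.5,0,0,0]]'
```

```text
t: 7.18
eef_pos: [0.6569, -0.2899, 0.2021]
ee_rot: [0.707, 0.707, -0.0, -0.0]
contact_force: [-0.6, -0.0, -1.1]
finger_gap: 0.0063
grip_force: 61.0
t: 7.8
eef_pos: [0.657, -0.29, 0.2002]
ee_rot: [0.707, 0.707, 0.0, 0.0]
contact_force: [0.3, 0.1, -1.8]
finger_gap: 0.0063
grip_force: 61.0
```

```bash
python3 -m creep '[[0,0,0.5,0,0,0],[0,0,1,0,0,0],[0,0,1.5,0,0,0],[0,0,1.5,0,0,0],[0,0,1.5,0,0,0]]'
```

```text
t: 8.43
eef_pos: [0.6571, -0.29, 0.1991]
ee_rot: [0.707, 0.707, 0.0, 0.0]
contact_force: [-1.0, 0.5, 1.4]
finger_gap: 0.0063
grip_force: 61.5
```

```bash
python3 -m creep '[[0,0,0,0,0,0],[0,0,0,0,0,0],[0,0,0,0,0,0],[0,0,0,0,0,0],[0,0,0,0,0,0]]' 0.2
python3 -m creep '[[0,0,-20,0,0,0],[0,0,-60,0,0,0],[0,0,-110,0,0,0],[0,0,-160,0,0,0],[0,0,-200,0,0,0]]'
```

```text
t: 9.05
eef_pos: [0.657, -0.29, 0.1988]
ee_rot: [0.707, 0.707, 0.0, 0.0]
contact_force: [-0.4, 0.1, 0.2]
finger_gap: 0.0341
grip_force: 0.0
t: 9.68
eef_pos: [0.657, -0.2901, 0.4033]
ee_rot: [0.707, 0.707, 0.001, 0.002]
contact_force: [0.2, 0.1, -0.5]
finger_gap: 0.0342
grip_force: 0.0
```

```bash
python3 -m creep '[[30,-8,-20,0,0,0],[80,-24,-45,0,0,0],[130,-40,-45,0,0,0],[180,-56,-45,0,0,0],[230,-70,-45,0,0,0]]'
python3 -m creep '[[45,-14,0,0,0,0],[90,-28,0,0,0,0],[135,-42,0,0,0,0],[180,-56,0,0,0,0],[225,-70,0,0,0,0]]'
python3 -m creep '[[40,-12,0,0,0,-0.17],[75,-24,0,0,0,-0.34],[100,-33,0,0,0,-0.51],[100,-33,0,0,0,-0.68],[100,-33,0,0,0,-0.75]]' -0.4
python3 - <<'E'
from h import *
o=ctrl.get_obs();c=cams.calibration('wrist');im=cams.read_camera('wrist');print(o['eef_pos'],o['ee_rot'],o['finger_gap'],o['joint_pos'])
np.save('w3.npy',im)
np.save('s3.npy',cams.read_camera('side'));np.save('c3.npy',cams.read_camera('scene'))
import pickle;pickle.dump(c,open('w3.pkl','wb'))
cv2.imwrite('pics/w3.png',cv2.resize(im[:,:,::-1],(800,600),interpolation=cv2.INTER_CUBIC))
E
```

```text
t: 10.3
eef_pos: [0.586, -0.0585, 0.4457]
ee_rot: [0.707, 0.707, 0.001, 0.001]
contact_force: [0.4, 0.2, 0.3]
finger_gap: 0.0341
grip_force: 0.0
t: 10.92
eef_pos: [0.5162, 0.1662, 0.4456]
ee_rot: [0.707, 0.707, 0.001, 0.001]
contact_force: [1.0, -0.4, 0.5]
finger_gap: 0.0341
grip_force: 0.0
t: 11.55
eef_pos: [0.4836, 0.2653, 0.4454]
ee_rot: [0.397, 0.918, 0.001, 0.001]
contact_force: [0.8, 0.0, -0.5]
finger_gap: 0.0597
grip_force: 0.0
[0.48361664 0.2653313  0.44537634] [3.97249488e-01 9.17709949e-01 7.03313053e-04 8.94264165e-04] 0.059689943071956554 [-0.34063965  0.2015573  -0.27916839  1.71332204  0.05935     1.23273475
  0.11973694]
```

View pics/w3.png

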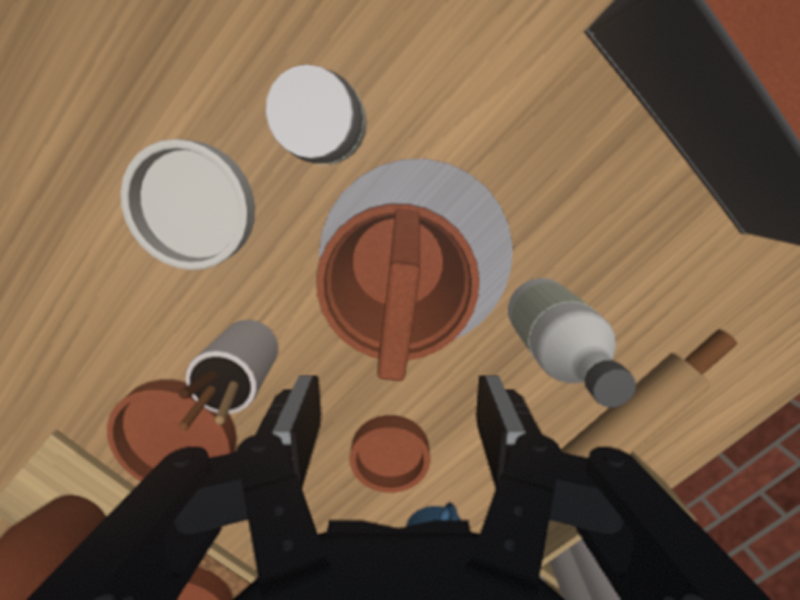

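The wrist view shows the handle bar from (403,264) to (391,379), nearly along the image column and so nearly perpendicular to the closing line, with the rim around (398,282).

```bash
python3 - <<'E'
from h import *
import pickle
c=pickle.load(open('w3.pkl','rb'));n=lambda p:(np.array(p,float)+.5)*.64-.5
b=plane(c,n([(403.5,264.5),(391.5,379)]),.21);d=b[0]-b[1]
print(b.round(4),b.mean(0).round(4),np.hypot(*d[:2]))
from scipy.spatial.transform import Rotation as R
r=R.from_quat(ctrl.get_obs()['ee_rot']).as_matrix();e=r.T@d;print('turn about tool z to align x with bar',np.arctan2(e[1],e[0]),'shift tool mm',r.T@(b.mean(0)-ctrl.get_obs()['eef_pos'])*1e3)
P=plane(c,n([(317,282),(479,284),(400,203),(392,361)]),.14)
print('rim',((P[0]+P[1])/2).round(4),((P[2]+P[3])/2).round(4))
# saucer placed: overlay check
S=cams.calibration('side');C=cams.calibration('scene');t=[]
for nm,k,x,y in(('s3',S,270,230),('c3',C,120,220)):
    im=np.load(nm+'.npy')[:,:,::-1].copy()
    im=cv2.resize(im[y:y+120,x:x+107],(400,448),interpolation=cv2.INTER_CUBIC)
    for X,col in((circ(.601,-.290,.041,.06),(0,255,0)),(circ(.601,-.290,.021,.052),(255,255,0))):
        for p in proj(k,X): cv2.circle(im,tuple(int(v) for v in ((p-[x,y]+.5)*400/107-.5).round()),1,col,-1)
    t.append(im)
cv2.imwrite('pics/p2.png',np.hstack(t))
E
```

```text
[[0.4622 0.2939 0.21  ]
 [0.5021 0.242  0.21  ]] [0.4822 0.268  0.21  ] 0.06544399247956743
turn about tool z to align x with bar 0.09286363005453004 shift tool mm [  3.67816113   0.40448279 235.01321129]
rim [0.481  0.2702 0.14  ] [0.4818 0.267  0.14  ]
```

View pics/p2.png

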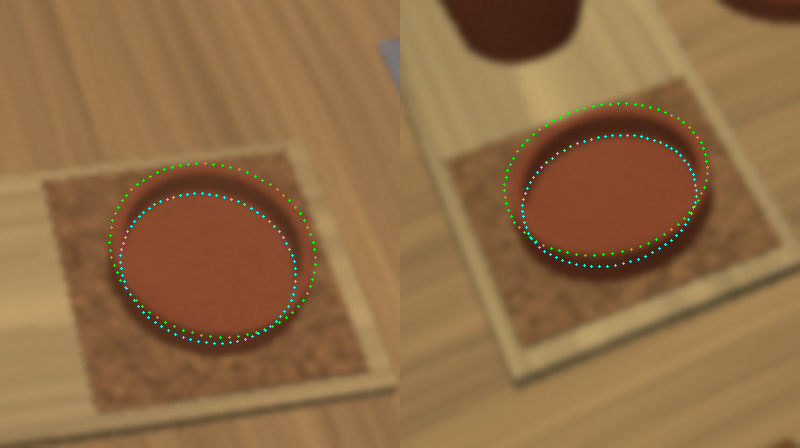

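The saucer lies flat at (.601,-.290), wholly on the mat. Now I grip the bar.

```bash
python3 -m creep '[[4,0,20,0,0,0.093],[4,0,40,0,0,0.093],[4,0,65,0,0,0.093],[4,0,86,0,0,0.093],[4,0,86,0,0,0.093]]' -0.2
python3 -m creep '[[0,0,0,0,0,0],[0,0,0,0,0,0],[0,0,0,0,0,0],[0,0,0,0,0,0],[0,0,0,0,0,0]]' 1 70
python3 -m creep '[[0,0,0,0,0,0],[0,0,0,0,0,0],[0,0,0,0,0,0],[0,0,0,0,0,0],[0,0,0,0,0,0]]' 1 70
```

```text
t: 12.32
eef_pos: [0.4808, 0.2674, 0.3568]
ee_rot: [0.442, 0.897, -0.001, -0.001]
contact_force: [-0.2, 0.2, -0.2]
finger_gap: 0.0514
grip_force: 0.0
t: 12.95
eef_pos: [0.4818, 0.2681, 0.3592]
ee_rot: [0.441, 0.897, 0.001, 0.001]
contact_force: [-0.8, -0.1, 6.3]
finger_gap: 0.0149
grip_force: 69.0
t: 13.58
eef_pos: [0.4817, 0.2681, 0.3592]
ee_rot: [0.441, 0.897, 0.001, 0.001]
contact_force: [-0.8, -1.1, 5.8]
finger_gap: 0.0148
grip_force: 69.0
```

```bash
python3 -m creep '[[0,0,-5,0,0,0],[0,0,-15,0,0,0],[0,0,-30,0,0,0],[0,0,-50,0,0,0],[0,0,-70,0,0,0]]'
python3 -m creep '[[0,0,-20,0,0,0],[0,0,-40,0,0,0],[0,0,-60,0,0,0],[0,0,-75,0,0,0],[0,0,-80,0,0,0]]'
python3 -m creep '[[0,0,0,0,0,0.13],[0,0,0,0,0,0.28],[0,0,0,0,0,0.43],[0,0,0,0,0,0.58],[0,0,0,0,0,0.657]]'
```

```text
t: 14.2
eef_pos: [0.4812, 0.268, 0.429]
ee_rot: [0.441, 0.897, 0.0, 0.0]
contact_force: [-0.0, -0.4, -5.2]
finger_gap: 0.0147
grip_force: 68.2
t: 14.82
eef_pos: [0.4813, 0.2681, 0.509]
ee_rot: [0.441, 0.897, 0.001, 0.001]
contact_force: [-0.6, -0.0, -4.6]
finger_gap: 0.0146
grip_force: 68.2
t: 15.45
eef_pos: [0.4811, 0.2679, 0.507]
ee_rot: [0.708, 0.706, -0.001, -0.0]
contact_force: [0.7, -0.1, -5.6]
finger_gap: 0.0146
grip_force: 68.2
```

```bash
python3 -m creep '[[-15,8,0,0,0,0],[-50,24,0,0,0,0],[-90,45,0,0,0,0],[-130,65,0,0,0,0],[-170,85,0,0,0,0]]'
python3 -m creep '[[-40,10,0,0,0,0],[-80,20,0,0,0,0],[-120,30,0,0,0,0],[-160,34,0,0,0,0],[-200,34,0,0,0,0]]'
python3 -m creep '[[-40,0,0,0,0,0],[-80,0,0,0,0,0],[-120,0,0,0,0,0],[-155,0,0,0,0,0],[-188,0,0,0,0,0]]'
python3 -m creep '[[0,0,20,0,0,0],[0,0,50,0,0,0],[0,0,80,0,0,0],[0,0,105,0,0,0],[0,0,120,0,0,0]]'
python3 -m creep '[[0,0,5,0,0,0],[0,0,10,0,0,0],[0,0,12,0,0,0],[0,0,12,0,0,0],[0,0,12,0,0,0]]'
python3 - <<'E'
from h import *
t=[];o=ctrl.get_obs();p0=o['eef_pos'];zf=p0[2]-.2992+0.0;print(p0,zf)
for nm,x,y in(('side',270,190),('scene',120,170)):
    im=cams.read_camera(nm)[:,:,::-1];k=cams.calibration(nm)
    im=cv2.resize(im[y:y+160,x:x+107],(400,598),interpolation=cv2.INTER_CUBIC)
    for X,col in((circ(.601,-.290,.041,.06,36),(0,255,0)),(circ(p0[0],p0[1],zf+.08,.057,36),(255,255,0)),(circ(p0[0],p0[1],zf,.044,36),(255,0,255))):
        for p in proj(k,X): cv2.circle(im,tuple(int(v) for v in ((p-[x,y]+.5)*400/107-.5).round()),1,col,-1)
    t.append(im)
cv2.imwrite('pics/p3.png',np.hstack(t))
E
```

```text
t: 16.08
eef_pos: [0.567, 0.0949, 0.5074]
ee_rot: [0.707, 0.707, -0.001, 0.0]
contact_force: [0.8, -0.6, -5.2]
finger_gap: 0.0143
grip_force: 68.3
t: 16.7
eef_pos: [0.6002, -0.105, 0.5071]
ee_rot: [0.707, 0.707, -0.001, -0.0]
contact_force: [0.8, 1.1, -5.3]
finger_gap: 0.0148
grip_force: 68.3
t: 17.32
eef_pos: [0.5993, -0.293, 0.5071]
ee_rot: [0.707, 0.707, -0.001, -0.0]
contact_force: [-0.3, 0.8, -5.1]
finger_gap: 0.0146
grip_force: 68.3
t: 17.95
eef_pos: [0.5993, -0.2911, 0.3856]
ee_rot: [0.707, 0.707, -0.001, -0.001]
contact_force: [-0.3, 0.1, -5.3]
finger_gap: 0.0145
grip_force: 68.3
t: 18.58
eef_pos: [0.6004, -0.2901, 0.3763]
ee_rot: [0.707, 0.707, 0.0, 0.0]
contact_force: [-0.5, 0.2, -4.8]
finger_gap: 0.0144
grip_force: 68.3
[ 0.60044152 -0.2900563   0.37632609] 0.07712609267317255
```

View pics/p3.png

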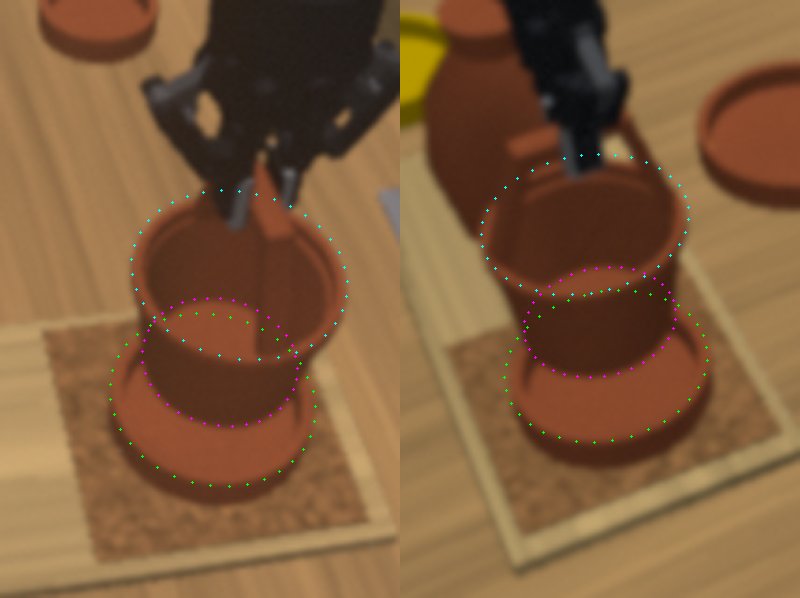

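The planter is upright over the saucer, with the foot (magenta) and saucer rim (green) concentric to about 2 mm in both views. I lower it.

```bash
python3 -m creep '[[0,0,10,0,0,0],[0,0,22,0,0,0],[0,0,34,0,0,0],[0,0,46,0,0,0],[0,0,51,0,0,0]]'
python3 -m creep '[[0,0,0.7,0,0,0],[0,0,1.4,0,0,0],[0,0,2.1,0,0,0],[0,0,2.8,0,0,0],[0,0,3.5,0,0,0]]'
python3 -m creep '[[0,0,0.5,0,0,0],[0,0,1,0,0,0],[0,0,1,0,0,0],[0,0,1,0,0,0],[0,0,1,0,0,0]]'
```

```text
t: 19.3
eef_pos: [0.6, -0.2898, 0.3232]
ee_rot: [0.707, 0.707, -0.0, -0.001]
contact_force: [-0.5, -0.0, -5.6]
finger_gap: 0.0148
grip_force: 68.2
t: 19.92
eef_pos: [0.6003, -0.29, 0.3214]
ee_rot: [0.707, 0.707, 0.0, 0.0]
contact_force: [0.2, -0.3, -4.7]
finger_gap: 0.0147
grip_force: 68.3
t: 20.55
eef_pos: [0.6004, -0.29, 0.3205]
ee_rot: [0.707, 0.707, 0.0, 0.0]
contact_force: [-0.4, -0.0, -2.7]
finger_gap: 0.015
grip_force: 68.5
```

```bash
python3 -m creep '[[0,0,0.3,0,0,0],[0,0,0.6,0,0,0],[0,0,0.6,0,0,0],[0,0,0.6,0,0,0],[0,0,0.6,0,0,0]]'
```

```text
t: 21.18
eef_pos: [0.6004, -0.2901, 0.3204]
ee_rot: [0.707, 0.707, 0.0, 0.0]
contact_force: [-3.2, 2.0, 5.1]
finger_gap: 0.0147
grip_force: 69.6
```

```bash
python3 -m creep '[[0,0,0,0,0,0],[0,0,0,0,0,0],[0,0,0,0,0,0],[0,0,0,0,0,0],[0,0,0,0,0,0]]' -0.1
python3 -m creep '[[0,0,-8,0,0,0],[0,0,-30,0,0,0],[0,0,-65,0,0,0],[0,0,-100,0,0,0],[0,0,-140,0,0,0]]'
python3 -m creep '[[30,0,0,0,0,0],[70,0,0,0,0,0],[120,0,0,0,0,0],[170,0,0,0,0,0],[200,0,0,0,0,0]]'
python3 - <<'E'
from h import *
t=[]
for nm,x,y in(('side',270,190),('scene',120,170)):
    im=cams.read_camera(nm)[:,:,::-1];k=cams.calibration(nm)
    im=cv2.resize(im[y:y+160,x:x+107],(400,598),interpolation=cv2.INTER_CUBIC)
    for X,col in((circ(.601,-.290,.041,.06,36),(0,255,0)),(circ(.601,-.29,.101,.057,36),(255,255,0))):
        for p in proj(k,X): cv2.circle(im,tuple(int(v) for v in ((p-[x,y]+.5)*400/107-.5).round()),1,col,-1)
    t.append(im)
cv2.imwrite('pics/p4.png',np.hstack(t))
E
```

```text
t: 21.8
eef_pos: [0.6004, -0.2901, 0.3196]
ee_rot: [0.707, 0.707, 0.0, 0.0]
contact_force: [-0.2, 0.1, 0.3]
finger_gap: 0.0471
grip_force: 0.0
t: 22.42
eef_pos: [0.6001, -0.29, 0.4611]
ee_rot: [0.707, 0.707, 0.0, 0.0]
contact_force: [-0.2, -0.9, -0.1]
finger_gap: 0.0471
grip_force: 0.0
t: 23.05
eef_pos: [0.6002, -0.0867, 0.4605]
ee_rot: [0.706, 0.708, 0.001, 0.0]
contact_force: [0.1, -0.2, -0.4]
finger_gap: 0.0467
grip_force: 0.0
```

View pics/p4.png

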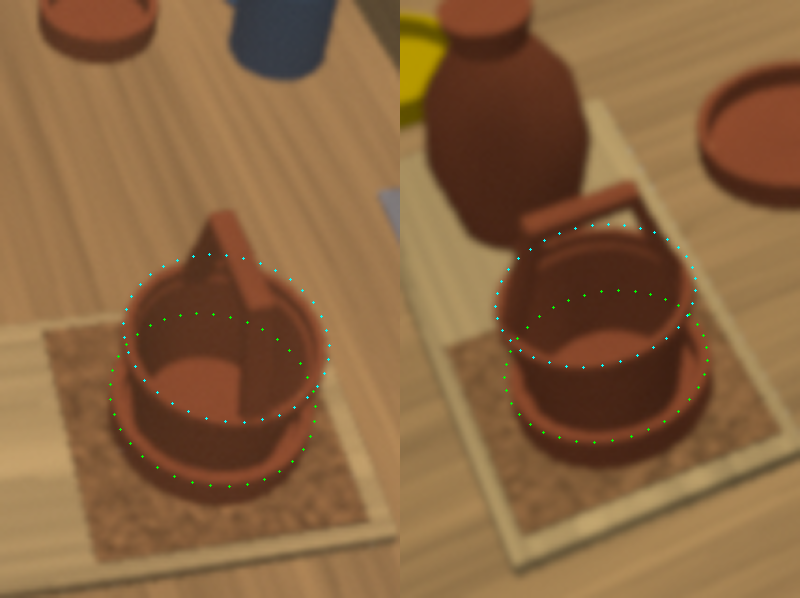

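The planter stands upright with its foot inside the saucer, the rim overlay matches the seated height, and the gripper is clear.

```bash
python3 -c "
from bench import ctrl
print(ctrl.close_job())"
```

```text
the job is handed in; nothing more can be done
None
```

The job is handed in: the medium saucer lies flat and wholly on the cork mat, and the planter stands upright in it with its foot on the saucer's floor; the other objects were not touched, it took about 23 s, and no verdict was returned.

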